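# Brush out the clamped lacquer cup

### The job

Lift the small bowl off the tall clamped cup and set it upright on the cork mat. Then take the long brush from the block, push it down the middle of the cup until the bristles gently but firmly touch the bottom, whose depth is not known, and brush upwards from the bottom to near the mouth with the bristles lightly pressed to the inner wall on the side next to the clamp post; then down the middle to the bottom again and up the opposite side in the same way. Stand the brush back in the well it came from, bristles down, and leave everything else undisturbed.

Things in the scene. Friction and masses are not known exactly. Their poses are not given: they have to be found in the camera images.
- cup: Red-brown lacquered straight-walled tall cup fixed upright in a clamp stand (does not move): square base 110 x 110 x 20 mm; cup outer diameter 67, inner 60 mm; rim 140 mm above the table. Steel clamp post, 16 mm diameter, top at 100 mm, 46 mm from the cup's axis. Origin: on the cup's axis, underside of the base. +x points from the cup's axis to the post (the post side), z up.
- cup_mouth (a point): centre of the cup's mouth, at rim height, 140 mm above the table; axes as cup. The springy cork bottom (gives 7 mm under about 14 N) inside the cup lies somewhere between 70 and 110 mm below this point: how deep differs from cup to cup, and has to be felt with the brush
- bowl: Small straight-sided turned wooden bowl, open side up, stacked on the cup's mouth as a dust cover: 65 mm outer diameter, 40 mm tall, wall 3 mm, inside 26 mm deep; its solid foot (48 mm diameter, 8 mm tall) hangs loosely inside the mouth. 80 g. Origin: centre of the underside of the foot; z up.
- mat: square cork mat 150 x 150 x 4 mm, fixed flat on the table; origin: centre of its underside
- block: Wooden brush block 70 (x) x 230 (y) x 34 mm, fixed, with three round wells 35 mm in diameter, 26 mm deep (well floor 8 mm above the table), at y = -70, 0, +70 mm in its own frame. Origin: centre of its underside. Three hand tools stand in the wells in random order.
- brush: Long round brush, tallest tool in the block, standing bristles down: 210 mm long, 70 g; stiff bristle head 24 mm diameter, 36 mm long (rigid), brass ferrule 19 mm diameter up to 58 mm, round wooden handle 14 mm diameter up to 210 mm. Origin: centre of the bristle end; z along the brush to the handle's end. Pinch it high on the handle: the fingers must stay above the cup's rim.
- bristles (a point): middle of the brush's bristle head, on its axis, 18 mm from the bristle end
- short_brush: bystander: short brush, 120 mm tall, thin 10 mm handle, head down in one well of the block; origin at the centre of its lower end
- scraper: bystander: scraper with a flat steel blade pointing up, 120 mm tall, handle down in one well of the block; origin at the centre of its lower end
- tin: bystander: plain steel tin, 52 mm diameter, 60 mm tall; origin at the centre of its underside
- stone: bystander: grey whetstone 50 x 120 x 25 mm lying flat; origin at the centre of its underside
- jar: bystander: amber glass jar with white cap, 62 mm diameter, about 85 mm tall; origin at the centre of its underside
- dish: bystander: white ceramic dish, 90 mm diameter, 30 mm tall; origin at the centre of its underside
- spatula: bystander: 200 mm spatula lying flat on the far side of the work area; origin at the centre of its underside
Mind the look-alikes: they are no part of the job. Of the things like the bowl, leave any that is pink, purple or turquoise; of the rest the larger one is meant.

How it is judged (in metres and radians):
On the way, in this order (a step that is already met when the one before it is completed fails the run):
1. the bowl stands upright on the cork mat, let go (horizontal distance between bowl and mat below 0.06 m and height (world z) of bowl below 0.012 m and angle between bowl's own z axis and vertical below 0.12 rad and contact force between the fingers and bowl below 0.1 N and linear speed of bowl below 0.05 m/s), for 0.2 s.
2. bristles pushed onto the cup's bottom in the middle (over 1.5 N, their middle over 45 mm below the rim and within 9 mm of the cup's axis) (horizontal distance between bristles and cup_mouth below 0.009 m and z of bristles in the frame of cup_mouth below -0.045 m and contact force between brush and cup above 1.5 N), for 0.1 s.
3. post side, low down: bristles press the wall (over 1 N; their middle 48-120 mm below the rim, over 12 mm off the axis to that side) (x of bristles in the frame of cup_mouth above 0.012 m and z of bristles in the frame of cup_mouth between -0.12 and -0.048 m and contact force between brush and cup above 1 N), for 0.08 s.
4. post side, half-way: bristles press the wall (over 1 N; their middle 31-45 mm below the rim, over 12 mm off the axis to that side) (x of bristles in the frame of cup_mouth above 0.012 m and z of bristles in the frame of cup_mouth between -0.045 and -0.031 m and contact force between brush and cup above 1 N), for 0.08 s.
5. post side, near the mouth: bristles press the wall (over 1 N; their middle 10-27 mm below the rim, over 12 mm off the axis to that side) (x of bristles in the frame of cup_mouth above 0.012 m and z of bristles in the frame of cup_mouth between -0.027 and -0.01 m and contact force between brush and cup above 1 N), for 0.08 s.
6. bristles pushed onto the cup's bottom in the middle (over 1.5 N, their middle over 45 mm below the rim and within 9 mm of the cup's axis) (all of step 2), for 0.1 s.
7. side opposite the post, low down: bristles press the wall (over 1 N; their middle 48-120 mm below the rim, over 12 mm off the axis to that side) (x of bristles in the frame of cup_mouth below -0.012 m and z of bristles in the frame of cup_mouth between -0.12 and -0.048 m and contact force between brush and cup above 1 N), for 0.08 s.
8. side opposite the post, half-way: bristles press the wall (over 1 N; their middle 31-45 mm below the rim, over 12 mm off the axis to that side) (x of bristles in the frame of cup_mouth below -0.012 m and z of bristles in the frame of cup_mouth between -0.045 and -0.031 m and contact force between brush and cup above 1 N), for 0.08 s.
9. side opposite the post, near the mouth: bristles press the wall (over 1 N; their middle 10-27 mm below the rim, over 12 mm off the axis to that side) (x of bristles in the frame of cup_mouth below -0.012 m and z of bristles in the frame of cup_mouth between -0.027 and -0.01 m and contact force between brush and cup above 1 N), for 0.08 s.
At the end, for the whole second after the job is handed in: The bowl stands upright (within 0.12 rad) and at rest on the cork mat, its centre within 60 mm of the mat's centre; the brush stands at rest, bristles down, in the well it came from (its end within 15 mm of where it started, tilt under 0.15 rad) (horizontal distance between bowl and mat below 0.06 m and height (world z) of bowl below 0.012 m and angle between bowl's own z axis and vertical below 0.12 rad and linear speed of each of bowl, brush below 0.03 m/s and distance of brush from where it was at the start of the episode below 0.015 m and angle between brush's own z axis and vertical below 0.15 rad); the robot touches nothing.
It fails at once if the brush presses harder than 25 N on the cup (gently) (contact force between brush and cup above 25 N).
It fails at once if the bowl is dropped (falls freely faster than 0.7 m/s, about 25 mm) (linear speed of bowl above 0.7 m/s and contact force between the fingers and bowl below 0.05 N).
It fails at once if another tool or thing on the table is moved more than 30 mm (distance of any of short_brush, scraper, tin, stone, jar, dish, spatula from where it was at the start of the episode above 0.03 m).
It also fails if it takes over 72 s, if anything falls off the work surface, if the arm or the gripper's body presses on something with over 40 N, if the wrist force passes 120 N, or if a joint passes its speed limit or range.

### The arm

A 6-joint arm with a two-finger parallel gripper is mounted at the origin on the work surface. World frame = base frame: x ahead of the robot, y to its left, z up, the work surface at z = 0. Lengths are in mm, angles in rad, forces in N, time in s.
With the tool pointing down it reaches from about 350 to 775 mm from the base axis. Payload 7.3 kg.
Tool frame: the origin (TCP) lies on the centre line of the jaws, within the pads' length; the fingertips stand 14 mm ahead of it and the grasp point (between the pads) lies 5 mm behind it; z points along the fingers, y is the line along which they close (so a half turn about z gives the same grasp; the last joint's range is limited). The gripper opens to 92 mm and grips with 3 to 60 N. Pads are 19 mm wide; open, the fingers measure 130 mm over their backs; the gripper's body (75 mm by 190 mm) begins 47 mm behind the grasp point.
Start: joints at [1.053, 0.342, 1.524, -0, 1.275, -0.146], TCP at [190.715, 489.154, 240.741] pointing down, gripper open.
Joint ranges: [-2.53, 2.53], [-0.77, 2.02], [0.04, 2.7], [-1, 4.14], [0.28, 2.66], [-3.11, 3.11]. Speed limits (rad/s): [2.57, 2.57, 3.14, 3.14, 3.14, 3.14].

### API

Orientations are given as [roll, pitch, yaw] about the fixed x, y, z axes, in that order (R = Rz(yaw) Ry(pitch) Rx(roll)).
In Python, from plant import get_obs, capture, bot, spot_in, trace, pinpoint gives the robot as it stands.
- The arm moves only by the tool play_rows, never from a script. Its argument "rows" is a list of rows, each a list of 2 entries, a list of its own where there are three numbers: the shift along the world's x, y, z in units of 3 cm (1.0 is 3 cm), then the turn, a rotation vector about the world's x, y, z in units of 8 degrees (1.0 is 8 degrees). A call has 1 to 12 rows; each row shifts and turns the commanded pose from where the row before left it; what a row does not reach is not made up. A row lasts 1/8 s, in which the tool goes at most 62.5 mm and 10.7 degrees, less where a joint would pass 70% of its speed; a pose out of reach is approached as far as the arm can. A call with a number of a shift or a turn outside -1 to 1 is refused whole. A call with a gripper value outside its range is refused whole. "hand" is the opening, from -1 (shut) to 1 (fully open), set as the call begins (left out, the last holds). The fingers move at their own pace and stop on an object; the grip force is fixed at half the most. Time passes only in rows, so rows that do not move let the fingers close. It gives the time, the measured TCP pose, the force, the opening and the grip force at its end, in the units of the state.
- get_obs(): the state, without advancing time (a new reading comes with each control period).
- capture(name): name is "scene" or "top" or "wrist"; returns a dict with "frame" (480x640x3 uint8, red, green, blue), "fov_y" (degrees; the focal length in pixels is half the picture's height over the tangent of half this angle, whatever the lens; pixels are square), "cx", "cy" (the principal point, pixels), "dist" ([k1, k2, p1, p2, k3] as OpenCV has them; the pictures are not rectified), "rvec" (rotation vector, rad) and "tvec" (3), from world to camera coordinates, as OpenCV has them; the wrist camera has in their place "hand_eye" (4x4, takes a point from camera to tool coordinates, whose origin is the TCP and whose axes are the flange's). Camera axes: x right, y down, z forward; pixel columns grow to the right and rows downward; lengths in mm; the calibration is good to about 2 mm. A picture is of the moment at which its call begins: read the wrist's pose just before it. There is no depth.
- bot.close_job(): hands the job in; it is judged then, once.
Trained networks look in the newest picture that a camera, given by its name, has taken for a name from the list of things; names that differ only in an ending like _2 or _b are one class to them, and where a whole thing is asked for, a point or a joint stands for the part that bears it (a point fixed in the world has none). Each returns a list of dicts, best first, with "p" (0 to 1); they miss things now and then, are a little off and sometimes report something else, mostly with a low value. They report only what shows in the picture. A call takes as long as a camera call. They do not tell look-alikes from the thing itself.
- spot_in(query, camera): "at" ([row, column] in pixels, amid what is visible of it).
- trace(query, camera): "mask" (480x640 bool, what is visible of it) and "at" ([row, column] in pixels, amid what is visible of it).
- pinpoint(query, camera): "at" ([row, column] in pixels: a listed point, or the origin of a listed thing).
The state is a dict: "time": time; "joint_positions": joint angles; "dq": joint speeds; "tau": joint torques, N m; "tool_pos": TCP position; "tcp_rot": TCP orientation; "contact_force": force on the tool from outside, world axes, zero at the start; "moment": the same for the moment, N m; "grip_width": finger opening in mm; "finger_force": force on a finger pad.
Only numpy, scipy, OpenCV 4.12 (cv2) and the standard library are available. Lean on these libraries where they do the work, as an engineer would, in place of code of your own. Each camera call takes 0.05 s, during which the arm holds its last target. There are 200 camera calls.

## Working session

There is one attempt and no reset: what is moved stays moved. The work goes in short steps, Python scripts to look and compute and a tool call to move; the robot and the scene stay as the last step left them, time stands still between calls to the robot, and variables do not carry over. Pictures are saved under pics/ and viewed, at most 10 in all, crops included, and the job is handed in when it is done.

Besides the shell and the picture viewer there is one more tool, called after ">>>" by a JSON object that holds its "op" and its "data", one argument or row to a line. play_rows: Moves the arm, as the interface text tells. Shifts and turns lie within -1 to 1; 1 stands for 3 cm of shift or 8 degrees of turn. Its arguments: {"type":"object","properties":{"rows":{"type":"array"},"hand":{"type":"number"}},"required":["rows"]}

```bash
mkdir -p pics; ls; cat > h.py <<'E'
import numpy as np, cv2
from plant import get_obs, capture, bot, spot_in, trace, pinpoint
from scipy.spatial.transform import Rotation as R
def cam(c, o=None):
    f=240/np.tan(np.radians(c["fov_y"])/2)
    K=np.array([[f,0,c["cx"]],[0,f,c["cy"]],[0,0,1]])
    if "rvec" in c:
        Rm=cv2.Rodrigues(np.array(c["rvec"],float))[0]; t=np.array(c["tvec"],float).ravel()
    else:
        T=np.eye(4); T[:3,:3]=R.from_euler('xyz',o["tcp_rot"]).as_matrix(); T[:3,3]=o["tool_pos"]
        W=np.linalg.inv(T@np.array(c["hand_eye"])); Rm=W[:3,:3]; t=W[:3,3]
    return K,np.array(c["dist"],float),Rm,t
def ray(C,at):
    K,d,Rm,t=C
    u=cv2.undistortPoints(np.array([[[at[1],at[0]]]],float),K,d)[0,0]
    v=Rm.T@np.array([u[0],u[1],1]); return -Rm.T@t, v/np.linalg.norm(v)
def onz(C,at,z):
    o,v=ray(C,at); return o+v*(z-o[2])/v[2]
def tri(rs):
    A=np.zeros((3,3));b=np.zeros(3)
    for o,v in rs:
        P=np.eye(3)-np.outer(v,v);A+=P;b+=P@o
    return np.linalg.solve(A,b)
def proj(C,p):
    K,d,Rm,t=C
    q=cv2.projectPoints(np.array(p,float).reshape(-1,1,3),cv2.Rodrigues(Rm)[0],t,K,d)[0].reshape(-1,2)
    return q[:,::-1]
def save(n,img): cv2.imwrite('pics/'+n+'.png',img[:,:,::-1])
E
python3 - <<'E'
from h import *
np.set_printoptions(precision=1,suppress=True)
o=get_obs();print(o)
for n in("scene","top"):
    c=capture(n);save(n,c["frame"]);C=cam(c);print(n,-C[2].T@C[3])
    for q in["cup_mouth","cup","bowl","mat","block","brush","bristles","short_brush","scraper","tin","stone","jar","dish","spatula"]:
        print(q,[(round(r["p"],2),np.array(r["at"]).round(1).tolist()) for r in pinpoint(q,n)[:4]])
E
```

```text
pics
{'time': 0.0, 'joint_positions': array([ 1.1,  0.3,  1.5, -0. ,  1.3, -0.1]), 'dq': array([-0.,  0., -0.,  0.,  0.,  0.]), 'tau': array([  0. , -43.1, -24.4,   0.1,   0.1,  -0. ]), 'tool_pos': array([190.5, 488.8, 240. ]), 'tcp_rot': array([-3.1, -0. ,  2.8]), 'contact_force': array([-0.8, -0.8,  0. ]), 'moment': array([ 0., -0., -0.]), 'finger_force': 0.0, 'grip_width': 91.85253575801799}
scene [ 985.2 -391.9  806.1]
cup_mouth [(0.85, [222.1, 324.5])]
cup [(0.83, [262.8, 324.3])]
bowl [(0.97, [294.0, 389.3]), (0.81, [302.0, 276.9]), (0.74, [202.8, 314.9]), (0.68, [250.5, 193.5])]
mat [(0.76, [192.0, 397.8]), (0.56, [264.3, 324.2])]
block [(0.9, [338.3, 179.0]), (0.18, [354.7, 138.4])]
brush [(0.69, [333.9, 177.0])]
bristles [(0.87, [326.7, 175.4])]
short_brush [(0.77, [314.8, 213.6]), (0.32, [192.8, 397.2])]
scraper [(0.81, [353.0, 139.2])]
tin [(0.89, [205.5, 315.1])]
stone [(0.78, [240.1, 252.1])]
jar [(0.76, [273.1, 424.0])]
dish [(0.63, [379.4, 318.9]), (0.26, [202.0, 318.1])]
spatula [(0.71, [360.4, 391.1]), (0.35, [379.7, 316.2]), (0.27, [222.8, 323.9])]
top [ 407.8   17.  1201.1]
cup_mouth [(0.67, [242.2, 327.6]), (0.55, [318.0, 282.6]), (0.39, [270.8, 207.5])]
cup [(0.66, [248.3, 326.4]), (0.42, [317.8, 357.0])]
bowl [(0.84, [242.7, 385.4]), (0.66, [246.2, 326.3]), (0.58, [345.5, 411.6]), (0.55, [192.8, 304.5])]
mat [(0.65, [274.3, 205.6]), (0.31, [244.8, 327.3])]
block [(0.97, [267.1, 466.7])]
brush []
bristles [(0.66, [269.0, 471.1]), (0.64, [314.3, 357.2])]
short_brush [(0.59, [262.9, 437.0]), (0.59, [147.5, 342.5])]
scraper [(0.81, [268.6, 497.3]), (0.47, [264.7, 437.3])]
tin [(0.84, [319.3, 285.2])]
stone [(0.8, [315.6, 356.7])]
jar [(0.79, [189.4, 265.8])]
dish [(0.88, [173.8, 400.7]), (0.7, [272.6, 496.5])]
spatula [(0.89, [148.0, 341.9])]
```

View pics/scene.png

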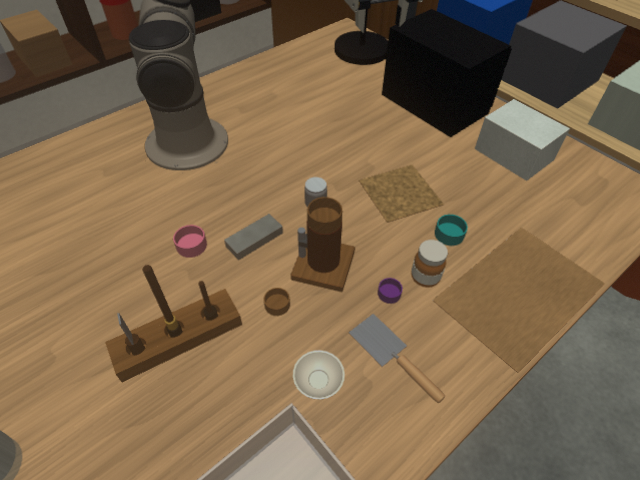

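View pics/top.png

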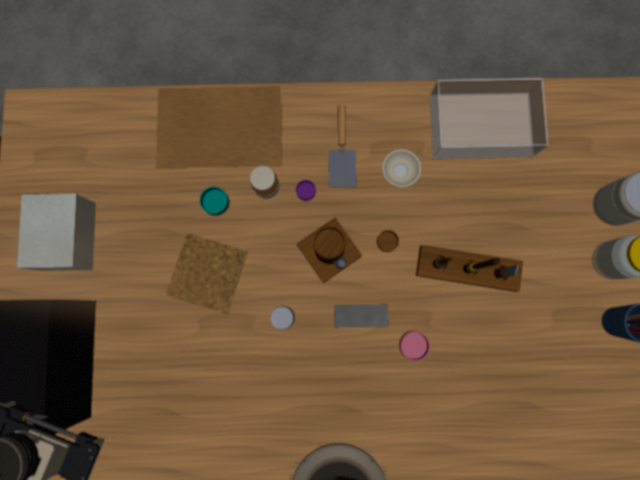

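Bowl candidates (scene row, col): brown on the cup (208,325), small brown (301,277), purple (290,390), pink (241,190), turquoise (230,451). By the description, the target is the larger brown one, on the cup. The brush is the tall one in the middle well (handle top at about (268,148)). The post is the grey stub at (240,303), which in the top view is (264,341).

```bash
python3 - <<'E'
from h import *
np.set_printoptions(precision=1,suppress=True)
cs={n:capture(n) for n in("scene","top")}
C={n:cam(c) for n,c in cs.items()}
def T(a,b): 
    rs=[ray(C["scene"],a),ray(C["top"],b)]; p=tri(rs); return p,[np.round(proj(C[n],p)[0]-x,1) for n,x in(("scene",a),("top",b))]
print("mouth",T((222.1,324.5),(242.2,327.6)))
print("cup",onz(C["scene"],(262.8,324.3),0),onz(C["top"],(248.3,326.4),0))
print("mat",onz(C["scene"],(192,397.8),0),onz(C["top"],(274.3,205.6),0))
print("block",onz(C["scene"],(338.3,179),0),onz(C["top"],(267.1,466.7),0))
print("brush",onz(C["scene"],(333.9,177),8),"brs",onz(C["scene"],(326.7,175.4),26),onz(C["top"],(269,471.1),26))
print("post",onz(C["scene"],(232,303),100),onz(C["top"],(264,341),100))
for q in("bowl","cup","brush","block","mat"):
  for n in C:
    for r in trace(q,n)[:5]:
        m=r["mask"]; 
        cnt=max(cv2.findContours(m.astype(np.uint8),0,2)[0],key=len)
        print(q,n,round(r["p"],2),np.array(r["at"]).round(0),m.sum(),cv2.minAreaRect(cnt))
a=cv2.resize(cs["scene"]["frame"][180:300,260:380],(480,480),interpolation=cv2.INTER_CUBIC)
b=cv2.resize(cs["top"]["frame"][210:290,290:410],(320*9//4,480),interpolation=cv2.INTER_CUBIC)[:, :310]
save("crop",np.hstack([a,b]))
E
```

```text
mouth (array([537.6,  13.5, 137.5]), [array([-0.1,  0.7]), array([0.4, 0.5])])
cup [531.7  19.4   0. ] [541.   17.3   0. ]
mat [484.7 293.7   0. ] [485.6 297.9   0. ]
block [ 489.8 -304.1    0. ] [ 491.3 -306.4    0. ]
brush [ 484.3 -303.1    8. ] brs [ 480.6 -299.9   26. ] [ 485.  -309.1   26. ]
post [504.2 -14.  100. ] [495.8 -13.1 100. ]
bowl scene 0.73 [216. 322.] 1083 ((323.5, 215.0), (36.0, 33.0), 90.0)
bowl scene 0.6 [299. 277.] 615 ((276.0, 301.5), (27.0, 26.0), 90.0)
bowl scene 0.59 [238. 191.] 872 ((189.5, 241.0), (32.0, 33.0), 90.0)
bowl scene 0.58 [290. 390.] 496 ((388.9499816894531, 290.1499938964844), (23.400854110717773, 24.981992721557617), 18.434947967529297)
bowl scene 0.58 [230. 454.] 864 ((450.800048828125, 229.90000915527344), (30.857738494873047, 33.09380340576172), 26.56505012512207)
bowl top 0.94 [241. 327.] 855 ((328.5, 242.5), (33.0, 31.0), 90.0)
bowl top 0.88 [205. 210.] 701 ((213.5, 201.0), (28.0, 29.0), 90.0)
bowl top 0.87 [190. 300.] 363 ((305.0, 190.0), (20.0, 20.0), 90.0)
bowl top 0.82 [344. 418.] 742 ((414.5, 345.5), (29.0, 31.0), 90.0)
bowl top 0.67 
[... 737 characters left out ...]
36.41683959960938), 64.65382385253906)
block top 0.79 [268. 463.] 2794 ((469.107177734375, 268.19097900390625), (106.43853759765625, 33.1752815246582), 9.05788803100586)
block top 0.74 [271. 204.] 4215 ((206.15000915527344, 273.04998779296875), (64.82669067382812, 66.40782928466797), 18.43494987487793)
mat scene 0.73 [259. 324.] 2931 ((322.78326416015625, 257.5921325683594), (59.180091857910156, 62.80216979980469), 6.709836959838867)
mat scene 0.72 [192. 397.] 2779 ((400.9470520019531, 192.33248901367188), (48.98403549194336, 72.47228240966797), 72.47443389892578)
mat top 0.81 [271. 205.] 4131 ((205.96795654296875, 273.1993408203125), (64.531982421875, 65.79069519042969), 17.878698348999023)
```

View pics/crop.png

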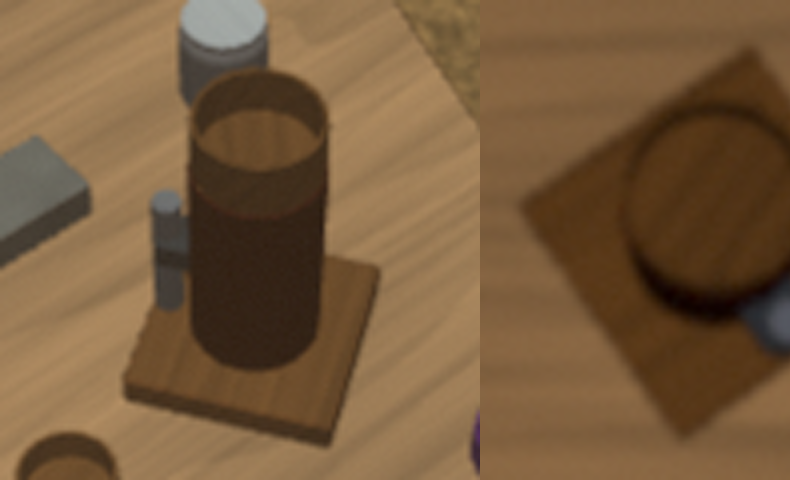

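The crop shows the brown bowl on the lacquered cup, rim centre at about scene (210,325), and the post on the left at (230,301).

```bash
cat > pt.py <<'E'
from h import *
np.set_printoptions(precision=1,suppress=True)
C={n:cam(capture(n)) for n in("scene","top")}
def T(a,b):
    p=tri([ray(C["scene"],a),ray(C["top"],b)]); return p
print("bowl rim tri",T((210.2,324.8),(242.3,328.5)),onz(C["scene"],(210.2,324.8),172),onz(C["top"],(242.3,328.5),172))
k=[onz(C["top"],x,20) for x in((217.5,335.8),(244.2,296.7),(282.5,324.2))]
print("base corners",k,"centre",(k[0]+k[2])/2)
d=k[1]-k[2];print("edge angle",np.degrees(np.arctan2(d[1],d[0])),np.degrees(np.arctan2(*(k[0]-k[1])[1::-1])))
print("post",onz(C["scene"],(230,301.5),100),onz(C["top"],(264,341),100))
print("mat",onz(C["scene"],(192.3,401),4),onz(C["top"],(273.1,206),4))
# brush handle top, top-view far end
print("block c", onz(C["top"],(268.2,469.1),34))
print("brush handle top scene z218",onz(C["scene"],(267,148),218),"top",onz(C["top"],(262,497),218), T((267,148),(262,497)))
print("bristles", T((326.7,175.4),(269,471.1)))
for n in C: print(n,C[n][0][0,0])
E
python3 pt.py
```

```text
bowl rim tri [534.8  13.3 167.7] [538.3  11.1 172. ] [533.9  12.8 172. ]
base corners [array([609.8,  -5.7,  20. ]), array([549.5,  85.1,  20. ]), array([460.9,  23.7,  20. ])] centre [535.4   9.   20. ]
edge angle 34.758402707687075 -56.40452708575246
post [498.3 -12.9 100. ] [495.8 -13.1 100. ]
mat [492.8 295.4   4. ] [488.1 296.1   4. ]
block c [ 486.3 -302.5   34. ]
brush handle top scene z218 [ 486.9 -302.1  218. ] top [ 484.7 -305.7  218. ] [ 485.6 -303.8  218. ]
bristles [ 485.6 -303.5   36.5]
scene 478.6176938367367
top 519.12980857459
```

>>> {"op": "play_rows", "data": {
  "rows": [
    [[0.72,-1,0],[0,0,-0.38]],
    [[0.72,-1,0],[0,0,-0.38]],
    [[0.72,-1,0],[0,0,-0.38]],
    [[0.72,-1,0],[0,0,-0.38]],
    [[0.72,-1,0],[0,0,-0.38]],
    [[0.72,-1,0],[0,0,-0.38]],
    [[0.72,-1,0],[0,0,-0.38]],
    [[0.72,-1,0],[0,0,-0.38]],
    [[0.72,-1,0],[0,0,-0.38]],
    [[0.72,-1,0],[0,0,-0.38]],
    [[0.72,-1,0],[0,0,-0.38]],
    [[0.72,-1,0],[0,0,-0.38]]
  ],
  "hand": 1
}}

```text
time: 3.7
tool_pos: [450.6, 128.1, 240.9]
tcp_rot: [3.141, 0.0, 2.131]
contact_force: [0.6, 0.2, 0.2]
grip_width: 91.8
finger_force: 0.0
```

>>> {"op": "play_rows", "data": {
  "rows": [
    [[0.72,-0.97,0],[0,0,0]],
    [[0.72,-0.97,0],[0,0,0]],
    [[0.72,-0.97,0],[0,0,0]],
    [[0.72,-0.97,0],[0,0,0]],
    [[0,0,0],[0,0,0]]
  ]
}}

```text
time: 4.32
tool_pos: [537.3, 10.9, 240.3]
tcp_rot: [-3.142, 0.0, 2.13]
contact_force: [-0.3, 0.6, 0.1]
grip_width: 91.9
finger_force: 0.0
```

```bash
python3 - <<'E'
from h import *
np.set_printoptions(precision=2,suppress=True)
o=get_obs();print(o["time"],o["tool_pos"],o["tcp_rot"],o["joint_positions"],o["contact_force"])
c=capture("wrist");C=cam(c,o);save("w1",c["frame"]);print(np.array(c["hand_eye"]))
print([(r["p"],np.array(r["at"])) for r in spot_in("bowl","wrist")])
for r in trace("bowl","wrist")[:2]:
    cnt=max(cv2.findContours(r["mask"].astype(np.uint8),0,2)[0],key=len);print(r["p"],cv2.minEnclosingCircle(cnt),cv2.fitEllipse(cnt))
print(proj(C,[[535.5,12.3,172],[536,12,140]]))
E
```

```text
4.325 [537.29  10.92 240.32] [-3.14  0.    2.13] [-0.12  0.37  1.49 -0.    1.29 -0.68] [-0.32  0.63  0.1 ]
[[  -0.     -0.96   -0.27   71.66]
 [   1.     -0.      0.     -0.34]
 [  -0.     -0.27    0.96 -143.88]
 [   0.      0.      0.      1.  ]]
[(0.94, array([ 52.1, 573. ])), (0.92, array([256. , 318.6])), (0.88, array([309.5, 271.4])), (0.65, array([251.9,  61.4])), (0.6, array([243.4, 454.4]))]
0.97 ((317.71649169921875, 253.8505096435547), 51.8790283203125) ((317.5726318359375, 254.85650634765625), (97.75880432128906, 101.67186737060547), 8.60546588897705)
0.95 ((271.5, 312.0), 20.597429275512695) ((271.3043518066406, 314.8507080078125), (38.824031829833984, 41.14497756958008), 79.58863830566406)
[[258.58 319.41]
 [245.59 319.85]]
```

View pics/w1.png

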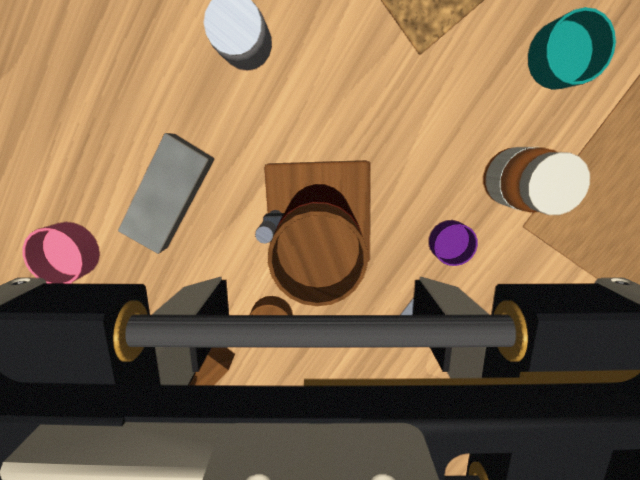

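The wrist view shows the bowl rim centred at about (254,318), within 3 mm of my estimate, and the jaws are aligned with the post direction. I'll descend and grip.

>>> {"op": "play_rows", "data": {
  "rows": [
    [[-0.05,0.03,-0.8],[0,0,0]],
    [[0,0,-0.8],[0,0,0]],
    [[0,0,-0.6],[0,0,0]],
    [[0,0,-0.46],[0,0,0]],
    [[0,0,0],[0,0,0]],
    [[0,0,0],[0,0,0]]
  ]
}}

```text
time: 5.22
tool_pos: [535.2, 13.9, 161.7]
tcp_rot: [3.141, 0.001, 2.133]
contact_force: [-0.8, -0.7, -0.2]
grip_width: 91.8
finger_force: 0.0
```

>>> {"op": "play_rows", "data": {
  "rows": [
    [[0,0,0],[0,0,0]],
    [[0,0,0],[0,0,0]],
    [[0,0,0],[0,0,0]],
    [[0,0,0],[0,0,0]],
    [[0,0,0],[0,0,0]],
    [[0,0,0],[0,0,0]]
  ],
  "hand": -1
}}

```text
time: 5.98
tool_pos: [534.9, 13.6, 161.2]
tcp_rot: [3.141, 0.0, 2.133]
contact_force: [-0.7, 0.1, 4.4]
grip_width: 65.4
finger_force: 30.0
```

>>> {"op": "play_rows", "data": {
  "rows": [
    [[0,0,0.3],[0,0,0]],
    [[0,0,0.7],[0,0,0]],
    [[0,0,0.7],[0,0,0]],
    [[0,0,0.3],[0,0,0]],
    [[0,0,0],[0,0,0]]
  ]
}}

```text
time: 6.6
tool_pos: [535.0, 13.7, 221.3]
tcp_rot: [3.141, 0.001, 2.133]
contact_force: [0.7, 0.2, -0.8]
grip_width: 65.2
finger_force: 30.0
```

>>> {"op": "play_rows", "data": {
  "rows": [
    [[-0.1,0.5,0],[0,0,0]],
    [[-0.15,0.8,0],[0,0,0]],
    [[-0.15,1,0],[0,0,0]],
    [[-0.15,1,0],[0,0,0]],
    [[-0.15,1,0],[0,0,0]],
    [[-0.15,1,0],[0,0,0]],
    [[-0.15,1,0],[0,0,0]],
    [[-0.15,1,0],[0,0,0]],
    [[-0.15,1,0],[0,0,0]],
    [[-0.15,0.7,0],[0,0,0]],
    [[-0.1,0.3,0],[0,0,0]],
    [[0,0,0],[0,0,0]]
  ]
}}

```text
time: 8.1
tool_pos: [487.6, 293.1, 220.4]
tcp_rot: [-3.14, -0.0, 2.134]
contact_force: [0.5, 0.4, -0.8]
grip_width: 64.8
finger_force: 30.0
```

>>> {"op": "play_rows", "data": {
  "rows": [
    [[0,0,-0.5],[0,0,0]],
    [[0,0,-0.8],[0,0,0]],
    [[0,0,-1],[0,0,0]],
    [[0,0,-1],[0,0,0]],
    [[0,0,-1],[0,0,0]],
    [[0,0,-0.8],[0,0,0]],
    [[0,0,-0.5],[0,0,0]],
    [[0,0,-0.25],[0,0,0]],
    [[0,0,0],[0,0,0]]
  ]
}}

```text
time: 9.22
tool_pos: [488.4, 292.5, 45.3]
tcp_rot: [-3.141, 0.0, 2.133]
contact_force: [0.4, -0.2, -1.3]
grip_width: 65.2
finger_force: 30.0
```

>>> {"op": "play_rows", "data": {
  "rows": [
    [[0,0,-0.15],[0,0,0]],
    [[0,0,-0.12],[0,0,0]],
    [[0,0,-0.06],[0,0,0]],
    [[0,0,0],[0,0,0]]
  ]
}}

```text
time: 9.72
tool_pos: [488.2, 292.7, 35.5]
tcp_rot: [-3.142, -0.0, 2.133]
contact_force: [-0.0, -0.5, -0.7]
grip_width: 65.4
finger_force: 30.0
```

>>> {"op": "play_rows", "data": {
  "rows": [
    [[0,0,-0.04],[0,0,0]],
    [[0,0,-0.03],[0,0,0]],
    [[0,0,0],[0,0,0]]
  ]
}}

```text
time: 10.1
tool_pos: [488.3, 292.6, 33.4]
tcp_rot: [-3.142, -0.0, 2.133]
contact_force: [-0.9, 0.4, -1.1]
grip_width: 65.5
finger_force: 30.0
```

>>> {"op": "play_rows", "data": {
  "rows": [
    [[0,0,-0.03],[0,0,0]],
    [[0,0,-0.03],[0,0,0]],
    [[0,0,0],[0,0,0]]
  ]
}}

```text
time: 10.48
tool_pos: [488.4, 292.7, 33.1]
tcp_rot: [3.141, 0.0, 2.133]
contact_force: [-3.7, -1.6, 11.9]
grip_width: 65.1
finger_force: 30.0
```

Contact with the mat. I'll open and let it settle, then lift.

>>> {"op": "play_rows", "data": {
  "rows": [
    [[0,0,0],[0,0,0]],
    [[0,0,0],[0,0,0]],
    [[0,0,0],[0,0,0]],
    [[0,0,0],[0,0,0]],
    [[0,0,0],[0,0,0]],
    [[0,0,0],[0,0,0]]
  ],
  "hand": 1
}}

```text
time: 11.22
tool_pos: [488.3, 292.7, 31.6]
tcp_rot: [3.142, 0.0, 2.133]
contact_force: [-0.0, 0.6, 0.3]
grip_width: 91.7
finger_force: 0.0
```

>>> {"op": "play_rows", "data": {
  "rows": [
    [[0,0,0.5],[0,0,0]],
    [[0,0,1],[0,0,0]],
    [[0,0,1],[0,0,0]],
    [[0,0,1],[0,0,0]],
    [[0,0,1],[0,0,0]],
    [[0,0,1],[0,0,0]],
    [[0,0,1],[0,0,0]],
    [[0,0,1],[0,0,0]],
    [[0,0,1],[0,0,0]],
    [[0,0,0],[0,0,0]]
  ]
}}

```text
time: 12.48
tool_pos: [489.1, 293.0, 290.1]
tcp_rot: [3.135, 0.001, 2.133]
contact_force: [-0.3, -0.0, -0.6]
grip_width: 91.8
finger_force: 0.0
```

```bash
python3 - <<'E'
from h import *
np.set_printoptions(precision=2,suppress=True)
o=get_obs();print(o["time"],o["tool_pos"],o["joint_positions"],o["contact_force"],o["grip_width"])
c=capture("top");C=cam(c);f=c["frame"]
c2=capture("scene");g=c2["frame"];C2=cam(c2)
for n,CC in(("top",C),("scene",C2)):
  for r in trace("bowl",n)[:6]: print(n,r["p"],np.array(r["at"]),onz(CC,r["at"],25))
save("s2",np.hstack([g[130:430,80:480]]))
print([(r["p"],np.array(r["at"]),onz(C2,r["at"],140)) for r in pinpoint("cup_mouth","scene")],[(r["p"],np.array(r["at"]),onz(C,r["at"],140)) for r in pinpoint("cup_mouth","top")])
E
```

```text
12.475 [489.07 293.04 290.13] [ 0.41  0.39  1.31  0.    1.43 -0.16] [-0.31 -0.01 -0.63] 91.75226769377252
top 0.93 [202.3 211.5] [650.01 280.84  25.  ]
top 0.88 [348.7 415.9] [ 310.74 -177.04   25.  ]
top 0.82 [189.2 302.6] [676.9   69.88  25.  ]
top 0.79 [239.  386.5] [ 557.05 -120.3    25.  ]
top 0.72 [271.8 203.7] [489.75 296.48  25.  ]
scene 0.96 [227.1 454.6] [655.57 287.67  25.  ]
scene 0.89 [184.9 396. ] [481.03 286.6   25.  ]
scene 0.88 [297.3 276.9] [ 549.72 -118.26   25.  ]
scene 0.64 [289.4 387.6] [675.42  58.51  25.  ]
scene 0.56 [241.5 191.7] [ 321.83 -170.47   25.  ]
[(0.81, array([222.2, 325. ]), array([539.29,  11.49, 140.  ]))] [(0.71, array([241.8, 326.6]), array([538.93,  16.59, 140.  ]))]
```

View pics/s2.png

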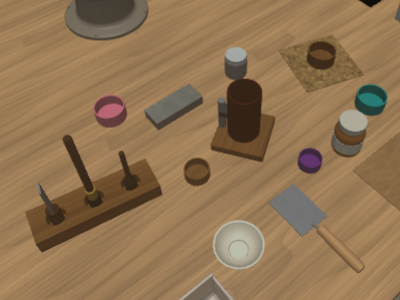

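The bowl stands on the mat, at crop (55,321). The brush handle is free at crop (140,70)–(195,92). Next, above the brush.

>>> {"op": "play_rows", "data": {
  "rows": [
    [[0,-0.6,0],[0,0,0]],
    [[0,-1,0],[0,0,0]],
    [[0,-1,0],[0,0,0]],
    [[0,-1,0],[0,0,0]],
    [[0,-1,0],[0,0,0]],
    [[0,-1,0],[0,0,0]],
    [[0,-1,0],[0,0,0]],
    [[0,-1,0],[0,0,0]],
    [[0,-1,0],[0,0,0]],
    [[0,-1,0],[0,0,0]],
    [[0,-1,0],[0,0,0]],
    [[0,-1,0],[0,0,0]]
  ]
}}

```text
time: 14.28
tool_pos: [487.5, -57.2, 286.4]
tcp_rot: [-3.141, -0.0, 2.132]
contact_force: [0.1, 0.1, -0.3]
grip_width: 91.8
finger_force: 0.0
```

>>> {"op": "play_rows", "data": {
  "rows": [
    [[0,-1,0],[0,0,0]],
    [[0,-1,0],[0,0,0]],
    [[0,-1,0],[0,0,0]],
    [[0,-1,0],[0,0,0]],
    [[0,-1,0],[0,0,0]],
    [[0,-1,0],[0,0,0]],
    [[0,-1,0],[0,0,0]],
    [[-0.1,-0.9,0],[0,0,0]],
    [[0,-0.4,0],[0,0,0]],
    [[0,0,0],[0,0,0]]
  ]
}}

```text
time: 15.52
tool_pos: [484.8, -304.8, 286.3]
tcp_rot: [-3.142, -0.001, 2.132]
contact_force: [0.3, -0.6, -1.1]
grip_width: 91.7
finger_force: 0.0
```

```bash
python3 - <<'E'
from h import *
np.set_printoptions(precision=2,suppress=True)
o=get_obs();print(o["time"],o["tool_pos"],o["tcp_rot"],o["joint_positions"])
c=capture("wrist");C=cam(c,o);save("w2",c["frame"])
print("pred top/mid/bristle",proj(C,[[485.5,-303.7,218],[485.5,-303.7,178],[485.5,-303.5,26]]))
for q in("brush","bristles","block"):
  print(q,[(r["p"],np.array(r["at"])) for r in pinpoint(q,"wrist")[:2]])
r=trace("brush","wrist")
for x in r[:2]:
  ys,xs=np.nonzero(x["mask"]);print(x["p"],x["at"],ys.min(),ys.max(),xs.min(),xs.max())
E
```

```text
15.525 [ 484.77 -304.84  286.29] [-3.14 -0.    2.13] [-0.7   0.4   1.31  0.    1.43 -1.26]
pred top/mid/bristle [[260.97 322.52]
 [244.12 322.15]
 [208.95 321.47]]
brush [(0.59, array([209.4, 322.2]))]
bristles [(0.62, array([212.7, 320.7]))]
block [(0.61, array([210.4, 321.4]))]
```

View pics/w2.png

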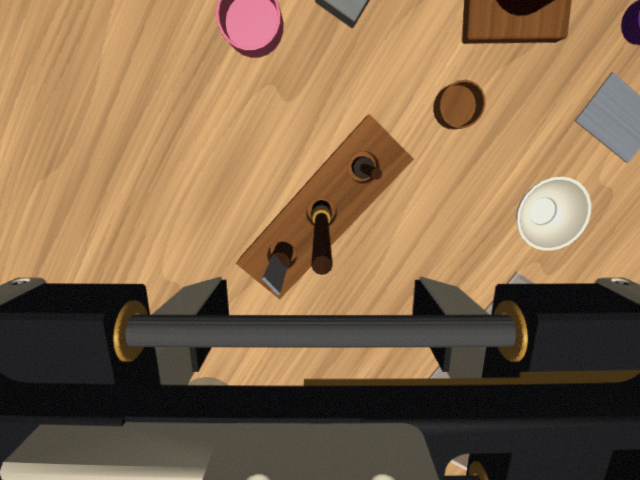

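The handle end shows at (264,322), within 3 px of the prediction. I'll descend and pinch.

>>> {"op": "play_rows", "data": {
  "rows": [
    [[0.02,0.03,-0.6],[0,0,0]],
    [[0,0,-1],[0,0,0]],
    [[0,0,-1],[0,0,0]],
    [[0,0,-0.75],[0,0,0]],
    [[0,0,-0.4],[0,0,0]],
    [[0,0,0],[0,0,0]]
  ]
}}

```text
time: 16.52
tool_pos: [485.9, -303.0, 173.8]
tcp_rot: [-3.141, -0.001, 2.134]
contact_force: [0.2, 0.1, 0.4]
grip_width: 92.0
finger_force: 0.0
```

>>> {"op": "play_rows", "data": {
  "rows": [
    [[0,0,0],[0,0,0]],
    [[0,0,0],[0,0,0]],
    [[0,0,0],[0,0,0]],
    [[0,0,0],[0,0,0]],
    [[0,0,0],[0,0,0]],
    [[0,0,0],[0,0,0]],
    [[0,0,0],[0,0,0]],
    [[0,0,0],[0,0,0]]
  ],
  "hand": -1
}}

```text
time: 17.52
tool_pos: [485.9, -303.4, 174.1]
tcp_rot: [3.142, -0.0, 2.133]
contact_force: [-1.2, -0.5, 0.2]
grip_width: 16.7
finger_force: 0.0
```

>>> {"op": "play_rows", "data": {
  "rows": [
    [[0,0,0],[0,0,0]],
    [[0,0,0],[0,0,0]],
    [[0,0,0],[0,0,0]]
  ]
}}

```text
time: 17.9
tool_pos: [485.9, -303.4, 174.1]
tcp_rot: [3.142, -0.0, 2.133]
contact_force: [-0.3, -0.5, -0.6]
grip_width: 13.6
finger_force: 30.0
```

>>> {"op": "play_rows", "data": {
  "rows": [
    [[0,0,0.4],[0,0,0]],
    [[0,0,0.8],[0,0,0]],
    [[0,0,1],[0,0,0]],
    [[0,0,1],[0,0,0]],
    [[0,0,1],[0,0,0]],
    [[0,0,1],[0,0,0]],
    [[0,0,0.6],[0,0,0]],
    [[0,0,0],[0,0,0]]
  ]
}}

```text
time: 18.9
tool_pos: [486.3, -303.7, 350.2]
tcp_rot: [3.14, 0.004, 2.133]
contact_force: [0.4, -0.1, -2.3]
grip_width: 13.6
finger_force: 30.0
```

>>> {"op": "play_rows", "data": {
  "rows": [
    [[0.1,0.6,0],[0,0,0]],
    [[0.16,1,0],[0,0,0]],
    [[0.16,1,0],[0,0,0]],
    [[0.16,1,0],[0,0,0]],
    [[0.16,1,0],[0,0,0]],
    [[0.16,1,0],[0,0,0]],
    [[0.16,1,0],[0,0,0]],
    [[0.16,1,0],[0,0,0]],
    [[0.16,1,0],[0,0,0]],
    [[0.15,1,0],[0,0,0]],
    [[0.15,0.7,0],[0,0,0]],
    [[0.15,0.27,0],[0,0,0]]
  ]
}}

```text
time: 20.4
tool_pos: [540.2, 15.7, 347.3]
tcp_rot: [-3.14, -0.001, 2.135]
contact_force: [-0.1, 0.2, -0.6]
grip_width: 13.6
finger_force: 30.0
```

>>> {"op": "play_rows", "data": {
  "rows": [
    [[0,0,0],[0,0,0]],
    [[0,0,0],[0,0,0]]
  ]
}}

```text
time: 20.65
tool_pos: [540.6, 13.1, 347.9]
tcp_rot: [-3.141, -0.0, 2.132]
contact_force: [-0.6, 0.0, -1.2]
grip_width: 13.3
finger_force: 30.0
```

```bash
python3 - <<'E'
from h import *
np.set_printoptions(precision=2,suppress=True)
o=get_obs();print(o["time"],o["tool_pos"],o["tcp_rot"],o["contact_force"],o["moment"])
c=capture("scene");C=cam(c);cw=capture("wrist");Cw=cam(cw,o)
p=o["tool_pos"]; off=174.1-8
print("pred bristle", proj(C,[[p[0],p[1],p[2]-off+18]]), "mouth", proj(C,[[536.5,13.5,140]]))
for q in("bristles","brush","cup_mouth"): 
  print(q,[(r["p"],np.array(r["at"])) for r in pinpoint(q,"scene")[:2]],[(r["p"],np.array(r["at"])) for r in pinpoint(q,"wrist")[:2]])
print("wrist pred", proj(Cw,[[p[0],p[1],p[2]-off+18],[536.5,13.5,140]]))
a=cv2.resize(c["frame"][100:300,230:420],(570,600));b=cv2.resize(cw["frame"][150:350,250:390],(230,328))
b=cv2.copyMakeBorder(b,0,272,0,0,cv2.BORDER_CONSTANT);save("h1",np.hstack([a,b]))
E
```

```text
20.65 [540.6   13.12 347.86] [-3.14 -0.    2.13] [-0.64  0.04 -1.18] [-0.03  0.03  0.02]
pred bristle [[199.62 326.77]] mouth [[220.84 324.83]]
bristles [(0.91, array([198.9, 327.2])), (0.41, array([263.7, 324.4]))] [(0.89, array([240.7, 319.6]))]
brush [(0.74, array([207.1, 323.6])), (0.45, array([316.9, 215.6]))] [(0.72, array([232.4, 317.9]))]
cup_mouth [(0.86, array([220.6, 324.9]))] []
wrist pred [[232.19 320.56]
 [215.98 317.32]]
```

View pics/h1.png

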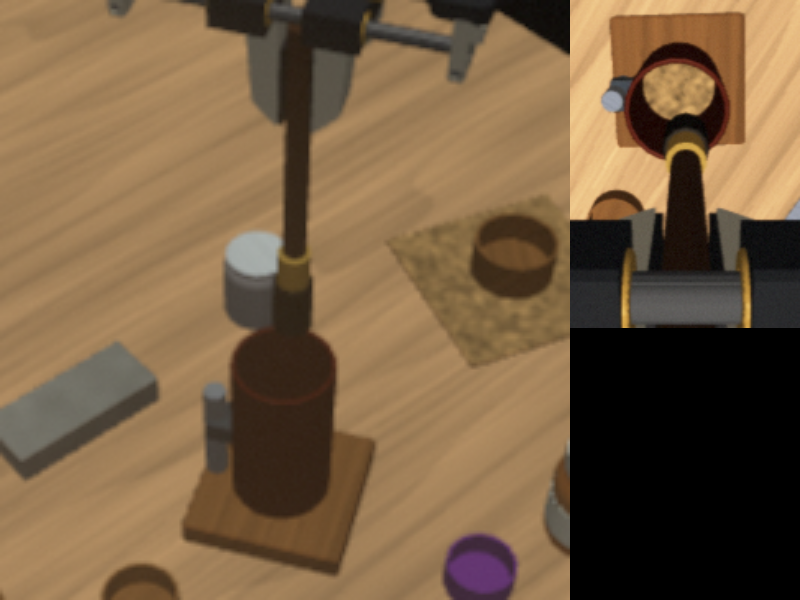

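The brush hangs straight over the mouth. The scene mouth pixel (220.6,324.9) matches (536.5,13.5), and the wrist view suggests the bottom is about 85 mm deep. I'll correct and descend.

>>> {"op": "play_rows", "data": {
  "rows": [
    [[-0.14,0.01,0],[0,0,0]],
    [[0,0,-0.4],[0,0,0]],
    [[0,0,-0.7],[0,0,0]],
    [[0,0,-0.8],[0,0,0]],
    [[0,0,-0.8],[0,0,0]],
    [[0,0,-0.5],[0,0,0]],
    [[0,0,-0.2],[0,0,0]],
    [[0,0,0],[0,0,0]]
  ]
}}

```text
time: 22.05
tool_pos: [536.7, 14.0, 246.2]
tcp_rot: [3.141, 0.0, 2.133]
contact_force: [1.3, -0.2, -1.6]
grip_width: 13.2
finger_force: 30.0
```

>>> {"op": "play_rows", "data": {
  "rows": [
    [[0,0,-0.06],[0,0,0]],
    [[0,0,-0.06],[0,0,0]],
    [[0,0,-0.06],[0,0,0]],
    [[0,0,-0.06],[0,0,0]],
    [[0,0,0],[0,0,0]]
  ]
}}

```text
time: 22.68
tool_pos: [536.5, 14.0, 238.8]
tcp_rot: [-3.141, -0.0, 2.133]
contact_force: [0.2, -0.1, -1.4]
grip_width: 13.4
finger_force: 30.0
```

>>> {"op": "play_rows", "data": {
  "rows": [
    [[0,0,-0.06],[0,0,0]],
    [[0,0,-0.06],[0,0,0]],
    [[0,0,-0.06],[0,0,0]],
    [[0,0,-0.06],[0,0,0]],
    [[0,0,0],[0,0,0]]
  ]
}}

```text
time: 23.3
tool_pos: [536.5, 14.0, 231.5]
tcp_rot: [-3.141, -0.0, 2.133]
contact_force: [0.0, 0.0, -0.5]
grip_width: 13.2
finger_force: 30.0
```

```bash
python3 -c "
from h import *
for i in range(3): print(get_obs()['contact_force'])"
```

```text
[ 0.01966988  0.0461502  -0.53218344]
[ 0.01966988  0.0461502  -0.53218344]
[ 0.01966988  0.0461502  -0.53218344]
```

>>> {"op": "play_rows", "data": {
  "rows": [
    [[0,0,-0.06],[0,0,0]],
    [[0,0,-0.06],[0,0,0]],
    [[0,0,-0.06],[0,0,0]],
    [[0,0,0],[0,0,0]]
  ]
}}

```text
time: 23.8
tool_pos: [536.6, 13.9, 226.2]
tcp_rot: [-3.141, -0.0, 2.133]
contact_force: [-0.0, -0.2, -1.3]
grip_width: 13.3
finger_force: 30.0
```

>>> {"op": "play_rows", "data": {
  "rows": [
    [[0,0,-0.06],[0,0,0]],
    [[0,0,-0.06],[0,0,0]],
    [[0,0,-0.06],[0,0,0]],
    [[0,0,0],[0,0,0]]
  ]
}}

```text
time: 24.3
tool_pos: [536.5, 14.0, 220.7]
tcp_rot: [-3.141, -0.0, 2.133]
contact_force: [-0.2, -0.6, -0.4]
grip_width: 13.4
finger_force: 30.0
```

>>> {"op": "play_rows", "data": {
  "rows": [
    [[0,0,-0.06],[0,0,0]],
    [[0,0,-0.06],[0,0,0]],
    [[0,0,-0.06],[0,0,0]],
    [[0,0,0],[0,0,0]]
  ]
}}

```text
time: 24.8
tool_pos: [536.5, 14.0, 215.3]
tcp_rot: [-3.141, -0.0, 2.133]
contact_force: [-0.2, -0.2, -1.4]
grip_width: 13.6
finger_force: 30.0
```

>>> {"op": "play_rows", "data": {
  "rows": [
    [[0,0,-0.06],[0,0,0]],
    [[0,0,-0.06],[0,0,0]],
    [[0,0,-0.06],[0,0,0]],
    [[0,0,0],[0,0,0]]
  ]
}}

```text
time: 25.3
tool_pos: [536.5, 14.0, 209.9]
tcp_rot: [-3.141, -0.0, 2.133]
contact_force: [0.3, -0.4, -1.2]
grip_width: 13.3
finger_force: 30.0
```

>>> {"op": "play_rows", "data": {
  "rows": [
    [[0,0,-0.06],[0,0,0]],
    [[0,0,-0.06],[0,0,0]],
    [[0,0,-0.06],[0,0,0]],
    [[0,0,0],[0,0,0]]
  ]
}}

```text
time: 25.8
tool_pos: [536.5, 13.9, 204.6]
tcp_rot: [-3.141, -0.0, 2.133]
contact_force: [0.6, -0.2, -0.8]
grip_width: 13.2
finger_force: 30.0
```

>>> {"op": "play_rows", "data": {
  "rows": [
    [[0,0,-0.06],[0,0,0]],
    [[0,0,-0.06],[0,0,0]],
    [[0,0,-0.06],[0,0,0]],
    [[0,0,0],[0,0,0]]
  ]
}}

```text
time: 26.3
tool_pos: [537.0, 13.9, 200.2]
tcp_rot: [3.14, 0.001, 2.133]
contact_force: [-2.2, -1.0, 6.7]
grip_width: 13.7
finger_force: 30.0
```

Contact at about 7 N. I'll hold briefly, ease off the bottom, then move towards the post side.

>>> {"op": "play_rows", "data": {
  "rows": [
    [[0,0,0],[0,0,0]],
    [[0,0,0],[0,0,0]],
    [[0,0,0.1],[0,0,0]],
    [[0,0,0.1],[0,0,0]],
    [[0,0,0.05],[0,0,0]],
    [[-0.12,-0.08,0],[0,0,0]],
    [[-0.12,-0.08,0],[0,0,0]],
    [[-0.1,-0.07,0],[0,0,0]],
    [[-0.05,-0.03,0],[0,0,0]],
    [[0,0,0],[0,0,0]]
  ]
}}

```text
time: 27.55
tool_pos: [524.9, 6.1, 206.9]
tcp_rot: [3.141, 0.0, 2.133]
contact_force: [0.4, -0.2, -1.1]
grip_width: 13.4
finger_force: 30.0
```

>>> {"op": "play_rows", "data": {
  "rows": [
    [[-0.04,-0.03,0],[0,0,0]],
    [[-0.04,-0.03,0],[0,0,0]],
    [[0,0,0],[0,0,0]]
  ]
}}

```text
time: 27.92
tool_pos: [522.5, 4.3, 206.8]
tcp_rot: [3.142, -0.0, 2.133]
contact_force: [-0.0, -0.1, -1.5]
grip_width: 13.2
finger_force: 30.0
```

>>> {"op": "play_rows", "data": {
  "rows": [
    [[-0.04,-0.03,0],[0,0,0]],
    [[-0.04,-0.03,0],[0,0,0]],
    [[0,0,0],[0,0,0]]
  ]
}}

```text
time: 28.3
tool_pos: [520.1, 2.5, 206.9]
tcp_rot: [3.141, 0.0, 2.133]
contact_force: [0.7, 0.3, -1.1]
grip_width: 13.2
finger_force: 30.0
```

>>> {"op": "play_rows", "data": {
  "rows": [
    [[-0.04,-0.03,0],[0,0,0]],
    [[-0.04,-0.03,0],[0,0,0]],
    [[0,0,0],[0,0,0]]
  ]
}}

```text
time: 28.68
tool_pos: [518.5, 1.2, 207.1]
tcp_rot: [3.139, 0.0, 2.133]
contact_force: [4.7, 3.5, -2.2]
grip_width: 13.2
finger_force: 30.1
```

>>> {"op": "play_rows", "data": {
  "rows": [
    [[0,0,0],[0,0,0]],
    [[0,0,0.15],[0,0,0]],
    [[0,0,0.2],[0,0,0]],
    [[0,0,0.2],[0,0,0]],
    [[0,0,0.2],[0,0,0]]
  ]
}}

```text
time: 29.3
tool_pos: [518.5, 1.2, 229.5]
tcp_rot: [3.139, 0.0, 2.133]
contact_force: [4.2, 2.6, -4.0]
grip_width: 13.4
finger_force: 30.1
```

>>> {"op": "play_rows", "data": {
  "rows": [
    [[0,0,0.2],[0,0,0]],
    [[0,0,0.2],[0,0,0]],
    [[0,0,0.15],[0,0,0]],
    [[0,0,0.1],[0,0,0]],
    [[0,0,0],[0,0,0]]
  ]
}}

```text
time: 29.92
tool_pos: [518.7, 1.2, 249.4]
tcp_rot: [3.139, 0.001, 2.133]
contact_force: [3.2, 3.8, -0.2]
grip_width: 13.3
finger_force: 30.1
```

>>> {"op": "play_rows", "data": {
  "rows": [
    [[0,0,0],[0,0,0]],
    [[0,0,0.15],[0,0,0]],
    [[0,0,0.15],[0,0,0]],
    [[0,0,0.15],[0,0,0]],
    [[0,0,0.12],[0,0,0]],
    [[0,0,0.1],[0,0,0]],
    [[0,0,0],[0,0,0]],
    [[0,0,0],[0,0,0]]
  ]
}}

```text
time: 30.92
tool_pos: [518.6, 1.2, 269.3]
tcp_rot: [3.139, 0.001, 2.133]
contact_force: [4.5, 2.8, -0.8]
grip_width: 13.4
finger_force: 30.1
```

>>> {"op": "play_rows", "data": {
  "rows": [
    [[0.15,0.1,0],[0,0,0]],
    [[0.2,0.14,0],[0,0,0]],
    [[0.2,0.14,0],[0,0,0]],
    [[0.08,0.06,0],[0,0,0]],
    [[0,0,-0.3],[0,0,0]],
    [[0,0,-0.45],[0,0,0]],
    [[0,0,-0.5],[0,0,0]],
    [[0,0,-0.45],[0,0,0]],
    [[0,0,-0.3],[0,0,0]],
    [[0,0,-0.1],[0,0,0]],
    [[0,0,0],[0,0,0]]
  ]
}}

```text
time: 32.3
tool_pos: [536.7, 13.9, 206.0]
tcp_rot: [3.141, 0.0, 2.133]
contact_force: [0.1, -0.2, -0.9]
grip_width: 13.4
finger_force: 30.0
```

>>> {"op": "play_rows", "data": {
  "rows": [
    [[0,0,-0.06],[0,0,0]],
    [[0,0,-0.06],[0,0,0]],
    [[0,0,-0.06],[0,0,0]],
    [[0,0,0],[0,0,0]],
    [[0,0,0],[0,0,0]]
  ]
}}

```text
time: 32.92
tool_pos: [537.0, 13.9, 201.1]
tcp_rot: [3.14, 0.001, 2.133]
contact_force: [0.3, -0.1, 4.9]
grip_width: 13.0
finger_force: 30.0
```

>>> {"op": "play_rows", "data": {
  "rows": [
    [[0,0,0.1],[0,0,0]],
    [[0,0,0.1],[0,0,0]],
    [[0,0,0.05],[0,0,0]],
    [[0.1,0.07,0],[0,0,0]],
    [[0.1,0.07,0],[0,0,0]],
    [[0.06,0.04,0],[0,0,0]],
    [[0.04,0.03,0],[0,0,0]],
    [[0,0,0],[0,0,0]]
  ]
}}

```text
time: 33.92
tool_pos: [545.7, 20.3, 208.0]
tcp_rot: [-3.142, -0.0, 2.133]
contact_force: [-0.1, -0.6, -1.4]
grip_width: 13.5
finger_force: 30.0
```

>>> {"op": "play_rows", "data": {
  "rows": [
    [[0.04,0.03,0],[0,0,0]],
    [[0.04,0.03,0],[0,0,0]],
    [[0,0,0],[0,0,0]]
  ]
}}

```text
time: 34.3
tool_pos: [548.1, 22.1, 208.0]
tcp_rot: [3.141, 0.0, 2.133]
contact_force: [-0.0, 0.2, -0.4]
grip_width: 13.4
finger_force: 30.0
```

>>> {"op": "play_rows", "data": {
  "rows": [
    [[0.04,0.03,0],[0,0,0]],
    [[0.04,0.03,0],[0,0,0]],
    [[0,0,0],[0,0,0]]
  ]
}}

```text
time: 34.67
tool_pos: [549.8, 23.4, 208.0]
tcp_rot: [-3.14, -0.0, 2.133]
contact_force: [-5.0, -2.8, 2.5]
grip_width: 13.5
finger_force: 30.0
```

>>> {"op": "play_rows", "data": {
  "rows": [
    [[0,0,0],[0,0,0]],
    [[0,0,0.15],[0,0,0]],
    [[0,0,0.2],[0,0,0]],
    [[0,0,0.2],[0,0,0]],
    [[0,0,0.2],[0,0,0]]
  ]
}}

```text
time: 35.3
tool_pos: [549.9, 23.7, 230.6]
tcp_rot: [-3.14, -0.001, 2.133]
contact_force: [-4.6, -2.8, -4.8]
grip_width: 13.5
finger_force: 30.1
```

>>> {"op": "play_rows", "data": {
  "rows": [
    [[0,0,0.2],[0,0,0]],
    [[0,0,0.2],[0,0,0]],
    [[0,0,0.15],[0,0,0]],
    [[0,0,0.08],[0,0,0]],
    [[0,0,0],[0,0,0]],
    [[0,0,0],[0,0,0]]
  ]
}}

```text
time: 36.05
tool_pos: [550.1, 23.7, 249.8]
tcp_rot: [-3.141, 0.0, 2.133]
contact_force: [-5.1, -3.3, -0.9]
grip_width: 13.9
finger_force: 30.1
```

>>> {"op": "play_rows", "data": {
  "rows": [
    [[0,0,0],[0,0,0]],
    [[0,0,0.15],[0,0,0]],
    [[0,0,0.15],[0,0,0]],
    [[0,0,0.15],[0,0,0]],
    [[0,0,0.12],[0,0,0]],
    [[0,0,0.1],[0,0,0]],
    [[0,0,0],[0,0,0]],
    [[0,0,0],[0,0,0]]
  ]
}}

```text
time: 37.05
tool_pos: [550.0, 23.6, 270.0]
tcp_rot: [-3.141, 0.0, 2.133]
contact_force: [-5.1, -2.6, -2.2]
grip_width: 13.4
finger_force: 30.1
```

>>> {"op": "play_rows", "data": {
  "rows": [
    [[-0.1,-0.07,0],[0,0,0]],
    [[-0.2,-0.14,0],[0,0,0]],
    [[-0.2,-0.15,0],[0,0,0]],
    [[0,0,0.4],[0,0,0]],
    [[0,0,0.8],[0,0,0]],
    [[0,0,0.8],[0,0,0]],
    [[0,0,0.6],[0,0,0]],
    [[0,0,0],[0,0,0]]
  ]
}}

```text
time: 38.05
tool_pos: [536.2, 13.1, 349.7]
tcp_rot: [3.138, 0.003, 2.133]
contact_force: [0.4, -0.4, -1.9]
grip_width: 13.5
finger_force: 30.0
```

>>> {"op": "play_rows", "data": {
  "rows": [
    [[-0.1,-0.6,0],[0,0,0]],
    [[-0.16,-1,0],[0,0,0]],
    [[-0.16,-1,0],[0,0,0]],
    [[-0.16,-1,0],[0,0,0]],
    [[-0.16,-1,0],[0,0,0]],
    [[-0.16,-1,0],[0,0,0]],
    [[-0.16,-1,0],[0,0,0]],
    [[-0.16,-1,0],[0,0,0]],
    [[-0.16,-1,0],[0,0,0]],
    [[-0.15,-1,0],[0,0,0]],
    [[-0.1,-0.7,0],[0,0,0]],
    [[-0.1,-0.25,0],[0,0,0]]
  ]
}}

```text
time: 39.55
tool_pos: [482.8, -304.8, 346.7]
tcp_rot: [-3.141, -0.001, 2.132]
contact_force: [0.0, 0.6, -0.5]
grip_width: 13.5
finger_force: 30.0
```

>>> {"op": "play_rows", "data": {
  "rows": [
    [[0,0,0],[0,0,0]],
    [[0,0,0],[0,0,0]]
  ]
}}

```text
time: 39.8
tool_pos: [483.7, -302.6, 347.7]
tcp_rot: [3.141, -0.0, 2.134]
contact_force: [0.5, -0.3, -0.6]
grip_width: 13.6
finger_force: 30.0
```

>>> {"op": "play_rows", "data": {
  "rows": [
    [[0.07,-0.03,-0.5],[0,0,0]],
    [[0,0,-1],[0,0,0]],
    [[0,0,-1],[0,0,0]],
    [[0,0,-0.9],[0,0,0]],
    [[0,0,-0.5],[0,0,0]],
    [[0,0,-0.2],[0,0,0]],
    [[0,0,0],[0,0,0]]
  ]
}}

```text
time: 40.67
tool_pos: [485.8, -304.4, 224.8]
tcp_rot: [3.141, 0.0, 2.133]
contact_force: [0.2, -0.3, -1.5]
grip_width: 13.4
finger_force: 30.0
```

```bash
python3 - <<'E'
from h import *
np.set_printoptions(precision=2,suppress=True)
o=get_obs();print(o["time"],o["tool_pos"],o["tcp_rot"],o["contact_force"],o["moment"])
c=capture("scene");C=cam(c);cw=capture("wrist");Cw=cam(cw,o)
p=o["tool_pos"];off=166.1
q=[[p[0],p[1],p[2]-off+18]]
print("pred",proj(C,q),proj(Cw,q))
print([(r["p"],np.array(r["at"])) for r in pinpoint("bristles","scene")[:2]],[(r["p"],np.array(r["at"])) for r in pinpoint("bristles","wrist")[:2]])
a=cv2.resize(c["frame"][230:390,90:260],(510,480));b=cv2.resize(cw["frame"][130:330,260:390],(290,446))
b=cv2.copyMakeBorder(b,0,34,0,0,cv2.BORDER_CONSTANT);save("h2",np.hstack([a,b]))
E
```

```text
40.675 [ 485.84 -304.36  224.76] [3.14 0.   2.13] [ 0.22 -0.28 -1.46] [-0.03  0.07  0.03]
pred [[315.63 168.18]] [[232.09 320.42]]
[(0.57, array([313.2, 168.5]))] [(0.65, array([237.7, 317.7]))]
```

View pics/h2.png

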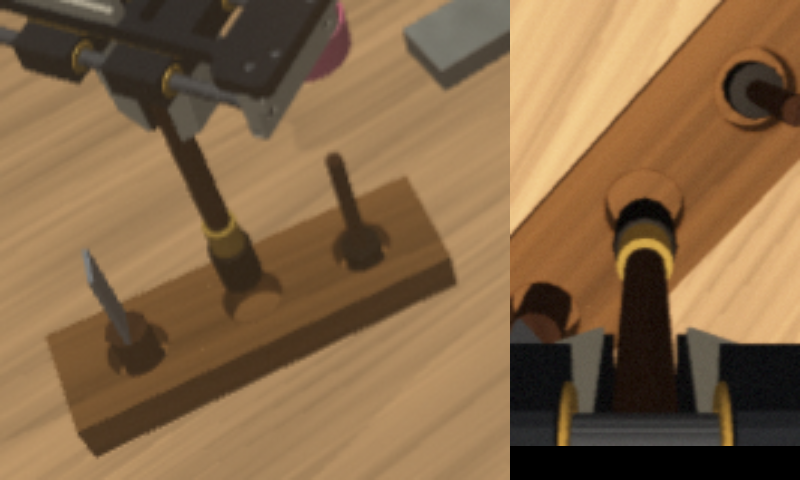

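The brush hangs straight over its well, at crop (250,295) in the scene view and (645,205) in the wrist view. Lowering.

>>> {"op": "play_rows", "data": {
  "rows": [
    [[0,0.03,-0.2],[0,0,0]],
    [[0,0,-0.3],[0,0,0]],
    [[0,0,-0.3],[0,0,0]],
    [[0,0,-0.2],[0,0,0]],
    [[0,0,0],[0,0,0]]
  ]
}}

```text
time: 41.5
tool_pos: [485.4, -303.3, 193.8]
tcp_rot: [-3.141, -0.001, 2.133]
contact_force: [-0.3, 0.1, -0.4]
grip_width: 13.7
finger_force: 30.0
```

>>> {"op": "play_rows", "data": {
  "rows": [
    [[0,0,-0.2],[0,0,0]],
    [[0,0,-0.2],[0,0,0]],
    [[0,0,-0.14],[0,0,0]],
    [[0,0,-0.04],[0,0,0]],
    [[0,0,0],[0,0,0]]
  ]
}}

```text
time: 42.12
tool_pos: [485.6, -303.5, 177.2]
tcp_rot: [3.141, 0.0, 2.133]
contact_force: [0.6, 0.1, -0.8]
grip_width: 13.5
finger_force: 30.0
```

>>> {"op": "play_rows", "data": {
  "rows": [
    [[0,0,-0.05],[0,0,0]],
    [[0,0,-0.05],[0,0,0]],
    [[0,0,0],[0,0,0]]
  ]
}}

```text
time: 42.5
tool_pos: [485.6, -303.5, 174.1]
tcp_rot: [3.141, 0.0, 2.133]
contact_force: [0.0, 0.7, -0.3]
grip_width: 13.2
finger_force: 30.0
```

>>> {"op": "play_rows", "data": {
  "rows": [
    [[0,0,-0.03],[0,0,0]],
    [[0,0,0],[0,0,0]],
    [[0,0,0],[0,0,0]]
  ]
}}

```text
time: 42.88
tool_pos: [485.8, -303.6, 174.0]
tcp_rot: [3.141, 0.001, 2.133]
contact_force: [-0.1, 0.8, 6.0]
grip_width: 13.4
finger_force: 30.0
```

>>> {"op": "play_rows", "data": {
  "rows": [
    [[0,0,0],[0,0,0]],
    [[0,0,0],[0,0,0]],
    [[0,0,0],[0,0,0]],
    [[0,0,0],[0,0,0]],
    [[0,0,0],[0,0,0]],
    [[0,0,0],[0,0,0]],
    [[0,0,0],[0,0,0]],
    [[0,0,0],[0,0,0]]
  ],
  "hand": 1
}}

```text
time: 43.88
tool_pos: [485.6, -303.4, 173.2]
tcp_rot: [3.142, 0.0, 2.133]
contact_force: [-1.4, -0.3, 0.5]
grip_width: 88.4
finger_force: 0.0
```

>>> {"op": "play_rows", "data": {
  "rows": [
    [[0,0,0.4],[0,0,0]],
    [[0,0,0.8],[0,0,0]],
    [[0,0,1],[0,0,0]],
    [[0,0,1],[0,0,0]],
    [[0,0,1],[0,0,0]],
    [[0,0,0.5],[0,0,0]],
    [[0,0,0],[0,0,0]],
    [[0,0,0],[0,0,0]]
  ]
}}

```text
time: 44.88
tool_pos: [485.3, -303.2, 313.0]
tcp_rot: [-3.141, -0.002, 2.133]
contact_force: [-0.1, -0.1, -0.4]
grip_width: 91.7
finger_force: 0.0
```

```bash
python3 - <<'E'
from h import *
np.set_printoptions(precision=2,suppress=True)
o=get_obs();print(o["time"],o["tool_pos"],o["grip_width"],o["contact_force"])
c=capture("scene");C=cam(c);cw=capture("wrist");Cw=cam(cw,o)
print("brush/bristles",[(r["p"],np.array(r["at"])) for r in pinpoint("bristles","scene")[:1]],"before 326.7,175.4")
print("pred wrist top/bristle",proj(Cw,[[485.5,-303.7,218],[485.5,-303.5,26]]),[(r["p"],np.array(r["at"])) for r in pinpoint("bristles","wrist")[:1]])
a=cv2.resize(c["frame"][130:430,80:480],(800,600));save("end",a)
E
```

```text
44.875 [ 485.26 -303.18  312.99] 91.74451896619385 [-0.1  -0.11 -0.39]
brush/bristles [(0.82, array([325.6, 172.7]))] before 326.7,175.4
pred wrist top/bristle [[250.83 320.53]
 [206.45 320.47]] [(0.97, array([211.7, 318. ]))]
```

View pics/end.png

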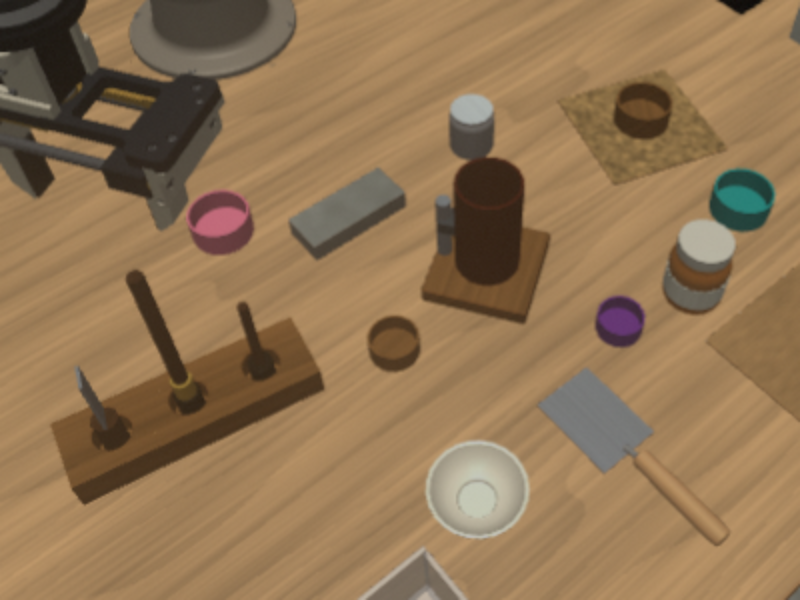

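The brush stands in its well at (275–400,135–185), the bowl is on the mat at (110,643), everything else looks unmoved, and the arm is clear.

```bash
python3 -c "
from plant import bot
print(bot.close_job())"
```

```text
the job is handed in; nothing more can be done
None
```

I handed the job in at about 45 s of the 72 s, with no verdict returned: the bowl is upright on the mat, both sides of the cup were brushed from a felt bottom about 102 mm deep (pressing about 6–8 N), the brush is back in its well, and nothing else looks moved.

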